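# Snap the red cap onto the open glaze canister

## Task

Pick up the loose red snap cap and set it squarely on the bare stud of the open glaze canister (blue band), then press it straight down until it clicks. After the click, when the force drops, keep pressing firmly so that the orange seal stays squeezed for at least two seconds, and finish with the fingers still pressing the cap down: do not let go or back off. Leave the flour shaker, the timer and the sweet cup where they are.

Things in the scene. Friction and masses are not known exactly. Their poses are not given: they have to be found in the camera images.
- cap: Loose red snap cap, round, about 50 g, standing mouth down. Origin: centre of its open underside, z up. Skirt 48 mm across with a flat shoulder 24 mm above the origin that fingertips may push on; a round grip knob rises from it (see knob_top). Hollow below: 20 mm deep to the roof, mouth lip 31 mm across and 3 mm high, bore above the lip 39 mm across.
- knob_top (a point): Centre of the top of the red cap's grip knob, 46 mm above the cap's origin. The knob is round, 26 mm across and 22 mm high (from 24 to 46 mm above the origin); pinch it from above.
- canister: The open glaze canister: aluminium can with a blue band, 89 mm across the foot, 80 mm across the body, fixed to the counter. Origin: centre of its underside, on the counter. Shoulder at 66 mm; on it an orange seal ring, 47 mm across, free top at 73 mm, round a white stud 28 mm across. Four sprung round noses stand out of the stud at 79 mm height, to 34 mm across.
- stud_top (a point): Centre of the top of the bare white stud, 88 mm above the counter; the top 6 mm taper from 28 to 20 mm across. The cap goes on centred here. Coming down it meets the noses with the cap's origin at 83 mm above the counter; about 8 to 13 N push it past them; at 79 to 76 mm it clicks: the force drops, the noses even pull the cap down; at 73 mm it meets the seal. Yaw does not matter.
- seal (a joint): Squeeze of the orange seal, m: 0 free, about 0.0005 with the cap clicked on and left alone (cap origin 72.5 mm up), 0.005 with the cap hard home, its roof on the stud (origin 68 mm up), which takes about 12 N; spring of 2500 N/m. Pressing with 15 to 20 N is right.
- canister_capped: The neighbour: the same can with a green band and a red cap already on (fixed, cannot be moved). Origin: centre of its underside; its knob's top is at 114 mm. The two canisters swap places from run to run.
- flour_shaker: Steel flour shaker, 61 mm across, 84 mm high, loose bystander. Origin: centre of its underside.
- timer: White wind-up kitchen timer, 63 mm across, 44 mm high, loose bystander. Origin: centre of its underside.
- scallop_cup: Yellow scalloped sweet cup with a dark cube in it, 75 mm across, 34 mm high, loose bystander. Origin: centre of its underside.

How it is judged:
By the outcome, as a careful person would: the job done as asked, in the order asked, and still so for the second after the job is handed in, while the arm keeps its last pose, push and grip.
It also fails if it takes over 34 s, if anything falls off the work surface, if the arm or the gripper's body presses on something with over 40 N, if the wrist force passes 120 N, or if a joint passes its speed limit or range.

## Robot

A 6-joint arm with a two-finger parallel gripper is mounted at the origin on a cart in front of the work surface, level with it; the furniture and walls round the work are solid. World frame = base frame: x ahead of the robot, y to its left, z up, the work surface at z = 0. Lengths are in mm, angles in rad, forces in N, time in s.
With the tool pointing down it reaches from about 375 to 900 mm from the base axis. Payload 3.1 kg.
Tool frame: the origin (TCP) lies between the finger pads; the fingertips stand 17 mm ahead of it and the grasp point (between the pads) lies 2 mm behind it (bot.tips_ahead is the distance from the TCP to the fingertips, in mm); z points along the fingers, y is the line along which they close (so a half turn about z gives the same grasp; the last joint's range is limited). The gripper opens to 87 mm and grips with 3 to 60 N. Pads are 19 mm wide; open, the fingers measure 117 mm over their backs; the gripper's body (75 mm by 190 mm) begins 51 mm behind the grasp point.
Start: joints at [1.093, 0.527, 1.433, -0, 1.181, -0.178], TCP at [184.54, 597.111, 239.548] pointing down, gripper open.
Joint ranges: [-3.08, 3.08], [-0.75, 2.2], [0.22, 2.44], [-1.43, 4.57], [0, 2.65], [-2.85, 2.85]. Speed limits (rad/s): [2.79, 2.79, 3.14, 3.14, 3.14, 3.14].

## Interface

Orientations are given as a unit quaternion [x, y, z, w].
In Python, from rig import bot gives the robot as it stands. The module is installed in compiled form; this text tells all that it offers. Calls block until the motion is done:
- bot.movep(position, orientation): joint-space move of the TCP to a pose.
- bot.movel(position, ori=None, feed=150, threshold=None): straight line of the TCP; ori=None keeps the orientation; feed is the mean speed in mm/s. With threshold (N) it stops when the force on the tool has changed by that much, and returns True; else False.
- bot.movej(angles): joint-space move.
- bot.set_gripper(opening): finger opening in mm; the grip force is fixed at half the most; returns when the fingers have stopped.
- bot.wait(seconds).
- bot.ik(position, orientation): joint angles nearest the present ones, or None.
- bot.observe(): the state.
- bot.capture(name): name is "side" or "top"; returns a dict with "img" (480x640x3 uint8, red, green, blue), "fx", "fy", "cx", "cy" (pixels), "D" ([k1, k2, p1, p2, k3] as OpenCV has them; the pictures are not rectified), "R" (3x3) and "t" (3): a world point X has camera coordinates R X + t. Camera axes: x right, y down, z forward; pixel columns grow to the right and rows downward; lengths in mm; the calibration is good to about 2 mm. A picture is of the moment at which its call begins. There is no depth.
A pose or a line that the arm cannot do raises bot.MotionError and nothing moves.
- bot.job_done(): hands the job in; it is judged then, once.
The state is a dict: "time_s": time; "joints": joint angles; "qd": joint speeds; "effort": joint torques, N m; "eef_pos": TCP position; "orientation": TCP orientation; "force": force on the tool from outside, world axes, zero at the start; "wrist_torque": the same for the moment, N m; "grip_width": finger opening in mm; "grasp_force": force on a finger pad.
Only numpy, scipy, OpenCV 4.12 (cv2) and the standard library are available. Lean on these libraries where they do the work, as an engineer would, in place of code of your own. Each camera call takes 0.05 s, during which the arm holds its last target. There are 200 camera calls.

## Working session

There is one attempt and no reset: what is moved stays moved. The work goes in short steps, each a Python script; the robot and the scene stay as the last script left them, time stands still between calls to the robot, and variables do not carry over. Pictures are saved under pics/ and viewed, at most 10 in all, crops included, and the job is handed in when it is done.

```bash
mkdir -p pics; python3 - <<'E'
from rig import bot
import cv2,pickle
o=bot.observe(); print(o)
for n in("top","side"):
    c=bot.capture(n); pickle.dump(c,open(n+".pkl","wb")); cv2.imwrite(f"pics/{n}0.png",c["img"][:,:,::-1])
    print(n,c["fx"],c["fy"],c["cx"],c["cy"],c["D"],c["R"],c["t"])
E
```

```text
{'time_s': 0.0, 'joints': array([ 1.09247801e+00,  5.28466576e-01,  1.43393624e+00,  4.19516869e-06,
        1.18139197e+00, -1.78495896e-01]), 'qd': array([-0.00120776,  0.00090668, -0.00145805, -0.00036418, -0.00037804,
       -0.00197206]), 'effort': array([ 4.27174145e-04, -4.40038848e+01, -1.76591957e+01,  6.34618755e-02,
        5.82816044e-02, -1.77413253e-04]), 'eef_pos': array([184.22835608, 596.48358491, 238.56055649]), 'orientation': array([ 1.49351041e-01,  9.88783624e-01, -1.04159575e-03, -3.56968836e-04]), 'force': array([-0.87902216, -0.37089999,  0.19933002]), 'wrist_torque': array([-0.00535658,  0.00721625, -0.00583382]), 'grasp_force': 0.0, 'grip_width': 87.25881141991326}
top 511.7219390350736 511.7219390350736 319.98862465156935 240.21512999418172 [-0.13899867  0.          0.          0.          0.        ] [[ 0.02266723 -0.99973436  0.00417123]
 [-0.99303617 -0.02299745 -0.11554345]
 [ 0.11560869 -0.00152314 -0.99329367]] [  -2.56919827  604.8349388  1118.69338104]
side 454.3248261960902 454.3248261960902 316.5380944808869 226.02296810844797 [0.0385551 0.        0.        0.        0.       ] [[-0.9959899  -0.08734105 -0.01938176]
 [-0.03181267  0.54822885 -0.83572309]
 [ 0.08361857 -0.83175518 -0.54880895]] [595.37299799  97.13664051 965.28709402]
```

View pics/top0.png

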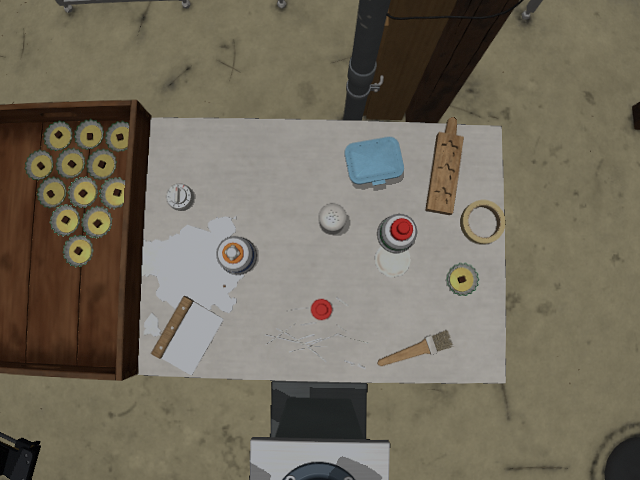

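View pics/side0.png

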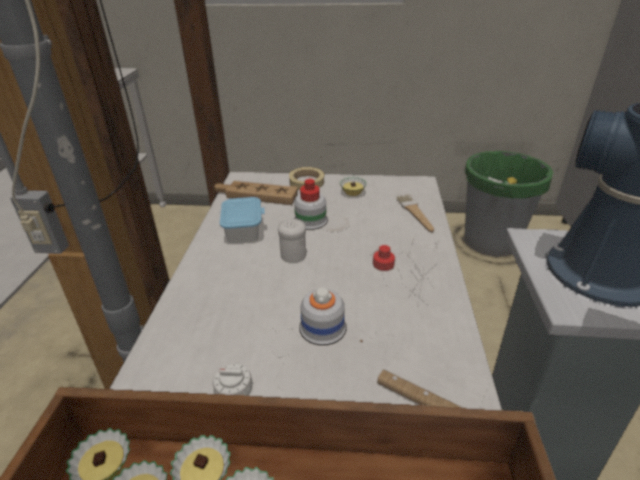

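The top view shows the loose cap at (321,309), the bare stud with its orange seal at (235,253), and the capped canister at (398,232). In the side view the cap is at (384,258) and the stud at (322,296).

```bash
cat > h.py <<'E'
import numpy as np,cv2
def ray(c,uv):
    K=np.array([[c["fx"],0,c["cx"]],[0,c["fy"],c["cy"]],[0,0,1]])
    p=cv2.undistortPoints(np.array([[uv]],float),K,np.array(c["D"])).ravel()
    R=np.array(c["R"]);return -R.T@np.array(c["t"]),R.T@np.array([*p,1])
def plane(c,uv,z):
    o,d=ray(c,uv);return o+d*(z-o[2])/d[2]
def proj(c,X):
    K=np.array([[c["fx"],0,c["cx"]],[0,c["fy"],c["cy"]],[0,0,1]])
    return cv2.projectPoints(np.array([X],float),cv2.Rodrigues(np.array(c["R"]))[0],np.array(c["t"],float),K,np.array(c["D"]))[0].ravel()
def tri(c1,u1,c2,u2):
    o1,d1=ray(c1,u1);o2,d2=ray(c2,u2)
    s=np.linalg.lstsq(np.c_[d1,-d2],o2-o1,rcond=None)[0]
    return (o1+s[0]*d1+o2+s[1]*d2)/2,np.linalg.norm(o1+s[0]*d1-o2-s[1]*d2)
def blob(c,hue,box,smin=130,vmin=60):
    h=cv2.cvtColor(c["img"],cv2.COLOR_RGB2HSV);H=h[...,0].astype(int)
    m=((H>=hue[0])&(H<=hue[1]) if hue[0]<=hue[1] else (H>=hue[0])|(H<=hue[1]))&(h[...,1]>smin)&(h[...,2]>vmin)
    k=np.zeros(m.shape,bool);x0,y0,x1,y1=box;k[y0:y1,x0:x1]=1
    m=(m&k).astype(np.uint8)
    cs=cv2.findContours(m,cv2.RETR_EXTERNAL,cv2.CHAIN_APPROX_NONE)[0]
    b=cv2.convexHull(max(cs,key=cv2.contourArea))
    return b,cv2.fitEllipse(b)
E
python3 - <<'E'
from h import *;import pickle
T=pickle.load(open("top.pkl","rb"));S=pickle.load(open("side.pkl","rb"))
b,e=blob(T,(170,5),(295,285,345,335));print("cap top",e,plane(T,e[0],16),plane(T,e[0],46))
b,e=blob(T,(5,20),(210,230,260,280));print("seal top",e,plane(T,e[0],73))
b,e2=blob(S,(5,20),(295,280,350,320));print("seal side",e2,plane(S,e2[0],73),tri(T,e[0],S,e2[0]))
b,e=blob(S,(170,5),(360,235,410,280));print("cap side",e,cv2.boundingRect(b))
crops=[(T,321,309),(T,235,253),(S,384,258),(S,322,300)]
o=[cv2.resize(c["img"][v-25:v+25,u-25:u+25,::-1],(390,290),interpolation=cv2.INTER_NEAREST) for c,u,v in crops]
cv2.imwrite("pics/crops.png",np.vstack([np.hstack(o[:2]),np.hstack(o[2:])]))
E
```

```text
cap top ((320.9681396484375, 308.9334411621094), (20.15805435180664, 20.38850212097168), 40.434940338134766) [450.51898173   5.49482168  16.        ] [451.05537663   5.68923413  46.        ]
seal top ((232.41970825195312, 252.59585571289062), (19.933259963989258, 20.684694290161133), 74.98564910888672) [568.71395711 201.70758683  73.        ]
seal side ((321.9815979003906, 299.5263671875), (17.191621780395508, 24.215511322021484), 90.04104614257812) [568.81692773 203.89526978  73.        ] (array([568.92669048, 202.00552864,  71.25795613]), np.float64(0.11887834653526266))
cap side ((383.744873046875, 257.7595520019531), (19.839405059814453, 23.758821487426758), 176.03579711914062) (374, 246, 20, 24)
```

View pics/crops.png

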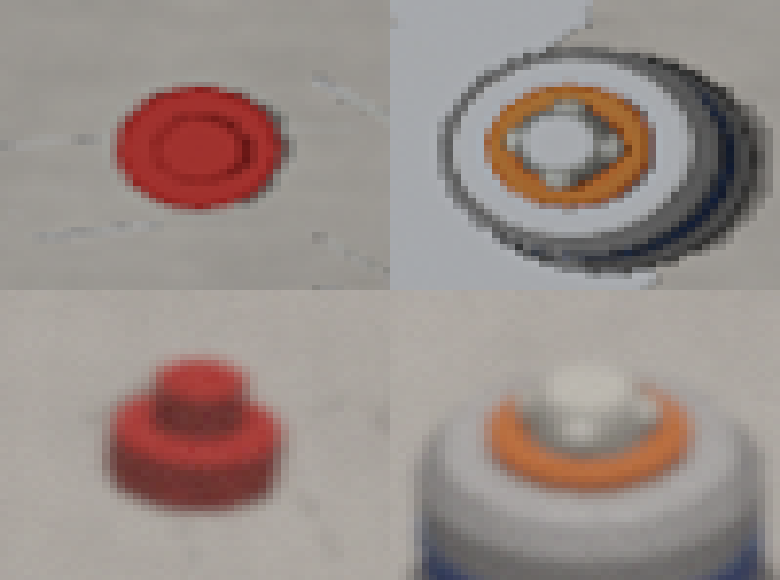

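The crops show clean cap and seal outlines in both views. The cap is at about (450.5, 5.5) and the stud at about (568.8, 202). I'll pinch the knob along y, then along x, so the cap is centred in the robot frame.

```bash
python3 - <<'E'
from rig import bot
import numpy as np
def q(a): # tool down, closing axis at angle a
    # (s,c): 2ab=cos a, 2b^2-1=sin a
    t=(np.pi/2-a)/2; return [np.sin(t),np.cos(t),0,0]
def st(s): 
    o=bot.observe();print(s,round(o["time_s"],2),o["eef_pos"].round(2),o["force"].round(2),round(o["grip_width"],2),round(o["grasp_force"],1),o["joints"].round(2))
p=np.array([450.6,5.5])
bot.movep([*p,110],q(np.pi/2)); st("above")
bot.movel([*p,45],feed=120); st("down")
bot.set_gripper(15); st("pinch1")
bot.set_gripper(45)
bot.movep([*p,45.5],q(0)); st("turned")
hit=bot.movel([*p,40],feed=15,threshold=3); st(f"hit {hit}")
E
```

```text
above 2.46 [450.86   5.99 110.13] [ 0.11  0.2  -0.88] 87.05 0.0 [-0.24  0.53  1.98  0.    0.63 -1.81]
down 3.15 [450.76   5.69  45.1 ] [ 0.38  0.64 -0.68] 86.99 0.0 [-0.24  0.67  2.01  0.    0.46 -1.81]
pinch1 4.18 [450.59   5.48  44.96] [-1.   -0.76  0.06] 25.22 30.0 [-0.24  0.67  2.01 -0.    0.46 -1.81]
turned 6.26 [450.57   5.52  45.48] [0.24 0.06 1.17] 44.74 0.0 [-0.24  0.67  2.01 -0.    0.46 -0.24]
hit True 6.61 [450.74   5.47  41.22] [-0.52  1.14  6.97] 44.99 3.4 [-0.24  0.68  2.01  0.    0.45 -0.24]
```

```bash
cat >> h.py <<'E'
def st(bot,s):
    o=bot.observe();print(s,round(o["time_s"],2),o["eef_pos"].round(2),o["force"].round(2),round(o["grip_width"],2),round(o["grasp_force"],1));return o
def q(a):
    t=(np.pi/2-a)/2; return [np.sin(t),np.cos(t),0,0]
E
python3 - <<'E'
from rig import bot
from h import *;import pickle
p=np.array([450.6,5.5])
bot.movel([*p,41.7],feed=30)
bot.set_gripper(15); o0=st(bot,"pinch2")
bot.movel([*p,150],feed=200); st(bot,"lift")
s=np.array([568.8,202.2])
bot.movep([*s,160],q(0)); bot.wait(.2); o=st(bot,"over")
for n in("top","side"):
    c=bot.capture(n);pickle.dump(c,open(n+"2.pkl","wb"))
    v=260 if n=="top" else 230; u=235 if n=="top" else 322
    cv2.imwrite(f"pics/{n}2.png",cv2.resize(c["img"][v-90:v+90,u-120:u+120,::-1],(800,600)))
E
```

```text
pinch2 7.36 [450.55   5.51  41.64] [ 0.11 -0.42 -0.96] 25.46 30.0
lift 8.05 [450.08   5.61 149.71] [-0.17  0.26 -0.7 ] 25.43 30.0
over 9.17 [568.31 200.51 159.82] [-0.33  0.11 -0.03] 25.48 30.0
```

View pics/side2.png

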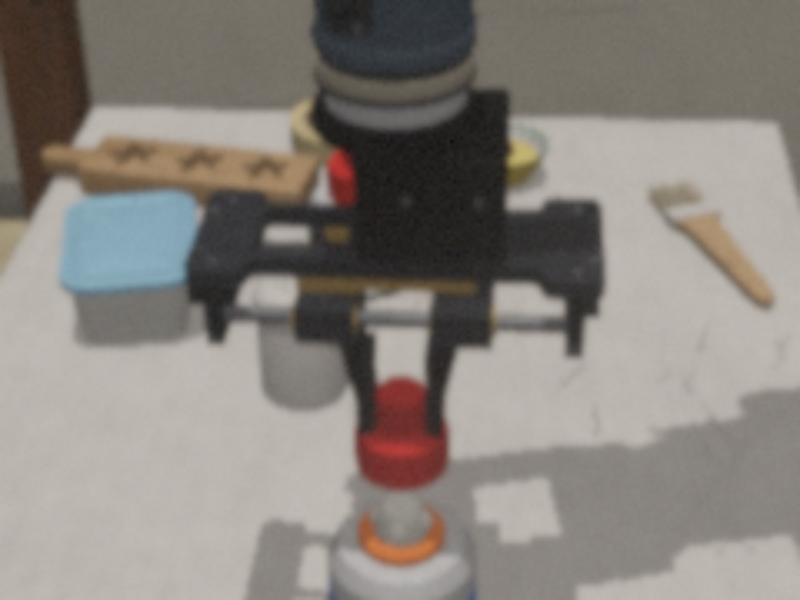

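View pics/top2.png

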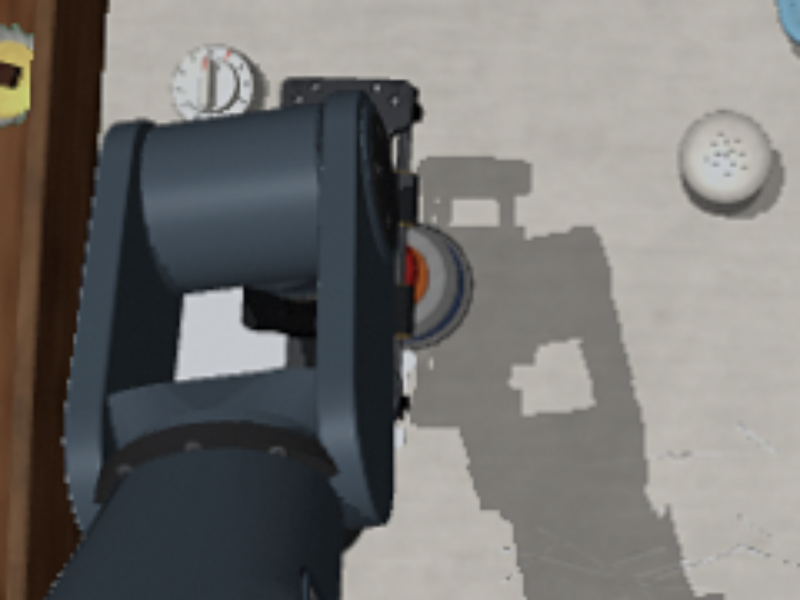

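The side view shows the cap gripped upright and sitting over the stud. Next I'll compare the cap and the seal in that same camera to get the offset between them.

```bash
cat > m.py <<'E'
from rig import bot
from h import *
bot.wait(.3);o=st(bot,"now");S=bot.capture("side");e=o["eef_pos"]
a=np.linspace(0,2*np.pi,181)
def rim(x,y,r,z): return np.array([proj(S,[x+r*np.cos(t),y+r*np.sin(t),z]) for t in a])
z0=e[2]-41.64
b,_=blob(S,(170,5),(280,190,370,290));b=b[:,0]
sk=b[b[:,1]>b[:,1].max()-13]
meas=np.array([(sk[:,0].min()+sk[:,0].max())/2,(b[:,1].min()+b[:,1].max())/2])
def pred(x,y):
    l=np.vstack([rim(x,y,24,z0),rim(x,y,24,z0+24)]);k=rim(x,y,13,z0+46)
    return np.array([(l[:,0].min()+l[:,0].max())/2,(k[:,1].min()+l[:,1].max())/2])
def solve(f,m,x):
    from scipy.optimize import least_squares
    return least_squares(lambda p:f(*p)-m,x,diff_step=1e-3).x
cap=solve(pred,meas,e[:2])
print("cap meas",meas,"pred",pred(*e[:2]),"->cap_side",cap, "u range",sk[:,0].min(),sk[:,0].max(),"v",b[:,1].min(),b[:,1].max())
b,el=blob(S,(5,20),(295,280,350,320))
import pickle
S0=pickle.load(open("side.pkl","rb")); _,el0=blob(S0,(5,20),(295,280,350,320))
f=lambda x,y:np.array(cv2.fitEllipse(rim(x,y,23.5,73).astype(np.float32))[0])
seal=solve(f,np.array(el0[0]),e[:2])
print("seal now",el[0],"before",el0[0],"seal_side",seal,"stud in robot frame",e[:2]+seal-cap)
E
python3 m.py
```

```text
now 9.57 [568.82 202.05 160.1 ] [-0.38 -0.1  -0.14] 25.18 30.0
cap meas [322.  269.5] pred [321.53907419 270.56329292] ->cap_side [568.26656465 199.17690495] u range 310 334 v 254 285
seal now (322.0018005371094, 299.5295104980469) before (321.9815979003906, 299.5263671875) seal_side [568.87594966 203.31426297] stud in robot frame [569.43222783 206.18819054]
```

```bash
python3 - <<'E'
from rig import bot
from h import *
o=st(bot,"now");e=o["eef_pos"];T=bot.capture("top")
a=np.linspace(0,2*np.pi,361)
z0=e[2]-41.64
P=np.vstack([[proj(T,[e[0]+24*np.cos(t),e[1]+24*np.sin(t),z]) for t in a] for z in(z0,z0+24)])
i=P[:,0].argmax();print("pred right edge",P[i]);v=int(round(P[i,1]))
h=cv2.cvtColor(T["img"],cv2.COLOR_RGB2HSV)
for r in range(v-6,v+7): print(r,[tuple(int(k) for k in x) for x in T["img"][r,230:244]])
E
```

```text
now 9.62 [568.84 202.14 160.11] [-0.1  -0.72 -0.57] 25.28 30.0
pred right edge [240.01777892 250.41821371]
244 [(23, 28, 32), (19, 21, 22), (19, 22, 24), (39, 42, 45), (54, 57, 59), (46, 39, 42), (68, 9, 9), (80, 28, 15), (125, 78, 53), (127, 106, 96), (122, 121, 120), (124, 127, 127), (124, 125, 125), (124, 124, 125)]
245 [(24, 29, 34), (21, 26, 31), (26, 29, 34), (47, 50, 52), (53, 56, 59), (52, 41, 43), (90, 20, 20), (82, 16, 11), (109, 46, 20), (136, 72, 36), (115, 89, 76), (121, 120, 119), (123, 125, 126), (123, 123, 123)]
246 [(26, 32, 36), (21, 26, 30), (29, 32, 36), (56, 57, 60), (51, 54, 56), (54, 41, 43), (99, 23, 21), (85, 13, 13), (90, 32, 18), (140, 70, 30), (130, 69, 35), (113, 87, 75), (117, 116, 117), (125, 126, 126)]
247 [(26, 31, 35), (23, 28, 32), (35, 38, 41), (61, 62, 65), (49, 53, 55), (52, 41, 42), (101, 24, 22), (105, 21, 19), (74, 17, 12), (112, 50, 25), (148, 75, 33), (123, 64, 35), (106, 90, 82), (126, 128, 129)]
248 [(25, 31, 35), (23, 28, 32), (40, 42, 44), (62, 63, 65), (46, 50, 52), (53, 41, 43), (100, 23, 21), (109, 24, 21), (70, 12, 11), (95, 39, 20),
[... 1015 characters left out ...]
 14, 15), (77, 33, 22), (124, 68, 34), (147, 76, 35), (134, 65, 27), (103, 74, 67)]
254 [(23, 28, 31), (25, 29, 32), (44, 45, 44), (72, 71, 70), (51, 50, 46), (58, 42, 40), (105, 24, 24), (77, 15, 15), (65, 20, 16), (94, 49, 35), (128, 66, 30), (146, 74, 33), (134, 67, 29), (104, 78, 70)]
255 [(22, 28, 32), (26, 29, 32), (42, 40, 33), (49, 45, 38), (55, 50, 38), (42, 39, 33), (35, 24, 26), (21, 10, 13), (64, 28, 17), (128, 67, 35), (147, 74, 34), (146, 74, 34), (131, 67, 31), (106, 85, 76)]
256 [(24, 28, 32), (24, 28, 32), (25, 29, 32), (27, 29, 32), (26, 28, 31), (26, 28, 32), (21, 25, 28), (3, 10, 14), (65, 32, 16), (150, 76, 35), (147, 75, 35), (142, 72, 32), (119, 64, 37), (109, 95, 88)]
```

```bash
python3 - <<'E'
from rig import bot
from h import *;import pickle
print(bot.movel([569.2,201.2,132.6],ori=q(0),feed=60,threshold=4)); bot.wait(.3)
o=st(bot,"low");e=o["eef_pos"];T=bot.capture("top");S=bot.capture("side")
a=np.linspace(0,2*np.pi,361);z0=e[2]-41.64
def rims(C,L): return np.vstack([[proj(C,[x+r*np.cos(t),y+r*np.sin(t),z]) for t in a] for x,y,r,z in L])
P=rims(T,[(*e[:2],24,z0),(*e[:2],24,z0+24)]);i=P[:,0].argmax();print("top pred right",P[i])
v=int(round(P[i,1]))
for r in range(v-3,v+4): print(r,T["img"][r,234:246].tolist())
P=rims(S,[(*e[:2],24,z0),(*e[:2],24,z0+24)]);K=rims(S,[(*e[:2],13,z0+46)])
print("side pred u",P[:,0].min(),P[:,0].max(),"vmax",P[:,1].max(),"knob vmin",K[:,1].min(),"seal at same xy vmax",rims(S,[(*e[:2],23.5,73)])[:,1].max())
u=int(round(P[:,0].mean()))
print("column",u,[(r,*S["img"][r,u].tolist()) for r in list(range(261,271))+list(range(290,314))])
r=int(P[:,1].max())-9
print("row",r,[(k,*S["img"][r,k].tolist()) for k in list(range(305,314))+list(range(330,339))])
cv2.imwrite("pics/side3.png",cv2.resize(S["img"][235:325,262:382,::-1],(800,600),interpolation=cv2.INTER_CUBIC))
E
```

```text
False
low 10.57 [569.43 201.27 132.99] [-0.34  0.22 -0.53] 25.49 30.0
top pred right [242.33668793 251.36478603]
248 [[25, 30, 35], [27, 31, 35], [46, 49, 52], [45, 50, 51], [64, 40, 42], [115, 23, 22], [80, 15, 13], [82, 34, 17], [115, 85, 71], [126, 127, 127], [129, 130, 130], [128, 128, 129]]
249 [[25, 29, 34], [33, 36, 40], [66, 68, 71], [43, 46, 48], [68, 35, 36], [121, 26, 24], [85, 13, 13], [77, 23, 12], [113, 67, 49], [122, 113, 106], [128, 130, 130], [127, 127, 128]]
250 [[23, 29, 33], [38, 41, 44], [77, 78, 80], [45, 44, 46], [78, 34, 33], [126, 29, 27], [91, 17, 17], [86, 25, 15], [113, 59, 34], [122, 99, 87], [128, 130, 131], [127, 127, 128]]
251 [[22, 26, 30], [37, 40, 44], [75, 77, 79], [44, 44, 46], [77, 32, 32], [126, 29, 27], [97, 19, 18], [78, 20, 12], [100, 40, 15], [106, 76, 67], [128, 130, 132], [126, 126, 126]]
252 [[21, 27, 30], [37, 40, 42], [73, 75, 77], [42, 42, 44], [76, 33, 32], [125, 29, 27], [93, 17, 16], [70, 20, 13], [100, 40, 15], [107, 78, 68], [127, 129, 131], [125, 126, 126]]
253 [[21, 26, 30], [35, 38, 41], [71, 73, 75], [45, 44, 46], [74, 31, 31]
[... 839 characters left out ...]
36, 111, 105), (300, 137, 128, 122), (301, 134, 128, 121), (302, 126, 120, 112), (303, 132, 115, 103), (304, 147, 106, 84), (305, 166, 102, 68), (306, 181, 109, 65), (307, 182, 109, 64), (308, 168, 106, 74), (309, 162, 122, 105), (310, 170, 151, 143), (311, 180, 174, 171), (312, 185, 181, 179), (313, 187, 183, 182)]
row 291 [(305, 189, 185, 178), (306, 179, 172, 166), (307, 155, 149, 142), (308, 130, 116, 110), (309, 117, 84, 79), (310, 105, 53, 50), (311, 105, 46, 42), (312, 112, 48, 44), (313, 115, 49, 45), (330, 119, 50, 46), (331, 114, 49, 44), (332, 110, 47, 43), (333, 111, 48, 47), (334, 113, 60, 57), (335, 119, 86, 83), (336, 134, 122, 116), (337, 140, 134, 130), (338, 139, 135, 130)]
```

View pics/side3.png

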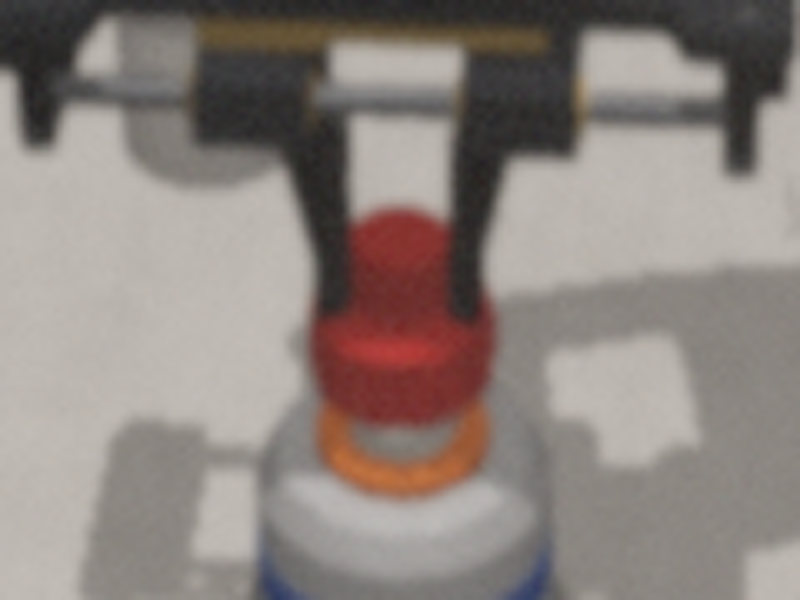

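The cap sits just above the stud, and it lines up in x to about 0.3 mm. Both views put the stud at about (569.2, 200.9). I'll lower it gently and watch the lateral forces.

```bash
python3 - <<'E'
from rig import bot
from h import *
print(bot.movel([569.1,200.8,132.6],feed=40))
for z in(129,127,125.5):
    hit=bot.movel([569.1,200.8,z],feed=25,threshold=4); bot.wait(.15);o=st(bot,(z,hit));print(o["wrist_torque"].round(3))
    if hit: break
E
```

```text
False
(129, False) 11.37 [569.11 200.82 128.95] [-0.14 -0.04 -1.24] 25.28 30.0
[-0.18   0.049 -0.047]
(127, False) 11.77 [569.12 200.82 127.01] [ 0.11  0.84 -0.98] 25.42 30.0
[-0.046  0.032 -0.035]
(125.5, False) 12.17 [569.12 200.82 125.51] [-0.34 -0.07 -0.36] 25.47 30.0
[-0.104  0.068  0.002]
```

```bash
python3 - <<'E'
from rig import bot
from h import *
z=125.5
while z>108:
    z-=1; hit=bot.movel([569.1,200.8,z],feed=25,threshold=18); o=st(bot,(z,hit))
    if hit or o["force"][2]>16: break
E
```

```text
(124.5, False) 12.42 [569.18 200.84 124.48] [-0.57 -0.24 -0.86] 25.21 30.0
(123.5, False) 12.67 [569.42 200.91 123.66] [0.56 1.31 0.98] 25.28 30.0
(122.5, False) 12.92 [569.55 200.94 123.06] [0.09 0.75 3.74] 25.25 30.1
(121.5, False) 13.17 [569.65 200.93 122.67] [-1.14  0.06  8.76] 24.71 30.1
(120.5, False) 13.42 [569.78 201.03 121.97] [-0.64  0.73  8.98] 25.38 30.1
(119.5, False) 13.67 [569.79 200.95 120.29] [0.41 1.07 6.  ] 25.55 30.1
(118.5, False) 13.92 [569.38 200.8  118.12] [ 1.87  0.49 -0.55] 25.11 30.0
(117.5, False) 14.17 [569.01 200.85 115.99] [ 3.84  2.09 -9.66] 25.37 30.0
(116.5, False) 14.42 [569.19 200.9  115.56] [  4.35   2.24 -11.07] 25.09 30.0
(115.5, False) 14.67 [569.18 200.84 115.34] [ 5.48  3.83 -9.66] 25.17 30.0
(114.5, False) 14.92 [569.09 200.8  114.88] [ 3.14  2.57 -4.77] 25.17 30.1
(113.5, False) 15.17 [568.81 200.65 114.05] [ 0.8   0.05 -0.5 ] 24.95 30.1
(112.5, False) 15.42 [568.83 200.68 113.09] [0.13 0.08 2.45] 25.24 30.1
(111.5, False) 15.67 [568.88 200.68 112.02] [-0.51  0.24  6.02] 25.54 30.2
(110.5, False) 15.92 [568.87 200.69 111.3 ] [-1.46 -0.45  7.66] 25.4 30.2
(109.5, False) 16.17 [568.9  200.71 110.6 ] [-2.24 -0.61  9.03] 25.29 30.2
(108.5, False) 16.42 [568.9  200.72 109.91] [-3.12 -0.36 10.86] 24.92 30.2
(107.5, False) 16.67 [568.92 200.7  109.53] [-1.98 -0.85 14.72] 25.42 30.2
```

Textbook click: the force peaked at about 9 N, dropped to −11 N, then rose again as the cap met the seal. I'll press on to about 18 N and hold.

```bash
python3 - <<'E'
from rig import bot
from h import *
z=107.5
while z>103:
    z-=.5; bot.movel([569.1,200.8,z],feed=15); bot.wait(.15); o=st(bot,z)
    if o["force"][2]>17: break
for i in range(6): bot.wait(.5); st(bot,"hold")
S=bot.capture("side");cv2.imwrite("pics/side4.png",cv2.resize(S["img"][235:355,242:402,::-1],(800,600),interpolation=cv2.INTER_CUBIC))
E
```

```text
107.0 17.07 [568.92 200.71 109.53] [-4.69 -1.06 16.64] 24.88 30.2
106.5 17.47 [568.93 200.71 109.5 ] [-4.54 -2.44 19.58] 24.99 30.2
hold 17.97 [568.91 200.73 109.49] [-4.29 -1.16 19.53] 25.23 30.2
hold 18.47 [568.93 200.72 109.5 ] [-4.87 -1.53 19.71] 25.37 30.2
hold 18.97 [568.92 200.72 109.5 ] [-4.33 -1.85 19.37] 25.41 30.2
hold 19.47 [568.93 200.72 109.49] [-4.52 -1.5  20.12] 25.13 30.2
hold 19.97 [568.93 200.72 109.49] [-4.71 -0.58 19.69] 25.23 30.2
hold 20.47 [568.92 200.72 109.49] [-4.98 -0.9  18.62] 25.23 30.2
```

View pics/side4.png

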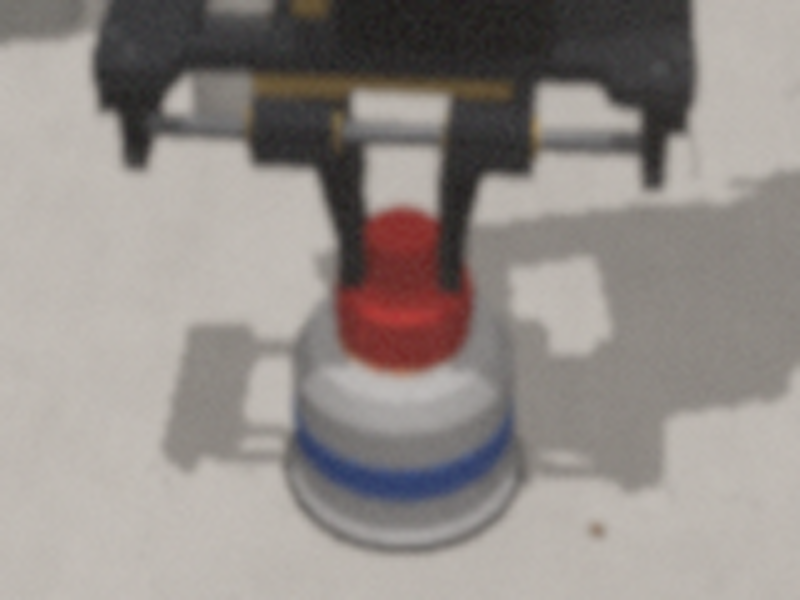

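The cap is seated squarely and hard home, with the seal hidden under its skirt. It has held at about 19.5 N for 3 s, so I'm handing the job in.

```bash
python3 -c "
from rig import bot
print(bot.job_done())"
```

```text
the job is handed in; nothing more can be done
None
```

The red cap is clicked onto the blue-band canister and pressed hard home. I held it at about 19.5 N for 3 s and handed the job in at about 20.5 s with the fingers still pressing; the bystanders were not touched.

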